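# Offer up the dry-cabinet door for its hinge pins

## Task

The door of the bench-top dry cabinet is off its hinges and stands in the wire rack: lift it out and bring it, upright and standing square out from the cabinet front like a door opened wide, so that its two hinge knuckles sit in the gaps between the cabinet's knuckles, each in the middle of its gap, and the pin holes line up top and bottom. Then keep holding it still there, carrying its weight yourself without resting or pressing it on the cabinet, so that I can push the pins in: finish while holding, do not let go or put it down. Be gentle with the cabinet and leave the tray cover, glassware, bottle, screwdriver and pins as they are.

Things in the scene. Friction and masses are not known exactly. Their poses are not given: they have to be found in the camera images.
- door: Loose door, clear pane in an aluminium frame, 190 wide, 12 thick, 210 mm high, bars 20 broad, about 0.4 kg, balanced near mid width. Origin: centre of the lower edge; x along the width to the hinge edge, y to the inner face, z up. Stands upright in one of the rack's slots, top bar free. Black handle 28 mm out of the outer face near the other edge. Two dark knuckles, 17 mm, on the hinge edge.
- door_knuckle_top (a point): Centre of the door's upper knuckle (dark tube, 17 mm outside, 10 mm bore, 18 mm tall), at (108, 0, 168) mm in the door's frame, 13 mm beyond its hinge edge; z along the pin hole.
- door_knuckle_low (a point): Centre of the door's lower knuckle, at (108, 0, 42) mm in the door's frame.
- cabinet: Fixed dry cabinet, white edges, clear walls, no door on its open front, 220 wide, 200 deep, 248 mm high. Origin on the bench at the foot of the hinge axis; z up that axis; x into the cabinet, square to the front; y along the front away from the hinges. It fills x 13 to 213, y -12 to 208 mm. The door in place has its x axis along the cabinet's x, lower edge 24 mm above the bench.
- hinge_gap_top (a point): Middle of the gap of the cabinet's upper hinge, on the hinge axis, 192 mm above the bench: the centre of the door's upper knuckle belongs here. Above and below the gap (24 mm tall, open to the front) is a fixed knuckle, 17 mm outside, 10 mm bore, 14 mm tall; 11 mm behind the axis is the hinge leaf.
- hinge_gap_low (a point): Middle of the gap of the cabinet's lower hinge, made like the upper one, on the same axis, 66 mm above the bench: the centre of the door's lower knuckle belongs here.
- rack: Fixed stainless wire plate rack, 116 by 150 mm, 77 mm high. Origin at the centre of its underside; its two slots, 15 mm wide, run along its x axis at y = +27 and -27 mm, formed by upright wire loops 77 mm high reaching x = -58 to 58; a panel stands in it with its lower edge 8 mm above the bench.
- tray_cover: Loose white perforated cover of the drying tray, 160 wide, 10 thick, 90 mm high, standing in the rack's other slot. Origin at the centre of its lower edge. Leave alone.
- bottle: Loose white reagent bottle with blue cap, 68 mm across, 150 mm high. Origin under its centre. Leave alone.
- flask: Loose glass conical flask, 84 mm across, 124 mm high. Origin under its centre. Leave alone.
- beaker: Loose glass beaker, 68 mm across, 90 mm high. Origin under its centre. Leave alone.
- screwdriver: Loose screwdriver lying on the bench. Leave alone.
- pin1: Brass hinge pin, 6 mm thick, 68 mm long with its head, lying ready in the small blue tray (12 mm high). Leave alone.
- pin2: The second brass hinge pin, in the same tray. Leave alone.
Mind the look-alikes: they are no part of the job. What is shaped like the rack but red or turquoise is not meant. Leave any orange look-alike of the door alone.

How it is judged:
On the way, in this order (a step that is already met when the one before it is completed fails the run):
1. the door is carried out of the rack in the gripper (horizontal distance between door and rack above 0.12 m and height (world z) of door above 0.015 m and contact force between the fingers and door above 2 N and contact force between door and rack below 0.2 N), for 0.1 s.
2. the door's knuckles are in the gaps with the pin holes in line (horizontal distance between door_knuckle_top and hinge_gap_top below 0.0035 m and horizontal distance between door_knuckle_low and hinge_gap_low below 0.0035 m and z of door_knuckle_top in the frame of hinge_gap_top between -0.003 and 0.003 m and z of door_knuckle_low in the frame of hinge_gap_low between -0.003 and 0.003 m and angle between the x axis of door and the x axis of cabinet, either way round below 0.26 rad), for 0.2 s.
At the end, for the whole second after the job is handed in: Door knuckles in their gaps, holes in line within 3.5 mm and within 3 mm of mid gap in height, top and bottom; door square out within 15 degrees, at rest, held by the fingers, 15 mm or more above the bench, off the rack and bearing on the cabinet with under 2 N (all of step 2 and contact force between the fingers and door above 2 N and contact force between door and cabinet below 2 N and contact force between door and rack below 0.2 N and height (world z) of door above 0.015 m and linear speed of door below 0.01 m/s and angular speed of door below 0.1 rad/s); the arm keeps its last pose, push and grip.
It fails at once if the door or the robot strikes or presses the cabinet with more than 25 N (contact force between any of door, the arm, the fingers and cabinet above 25 N).
It fails at once if the bottle, flask or beaker is moved by more than 30 mm (distance of any of bottle, flask, beaker from where it was at the start of the episode above 0.03 m).
It fails at once if the tray cover is moved by more than 30 mm (distance of tray_cover from where it was at the start of the episode above 0.03 m).
It fails at once if the screwdriver or a hinge pin is moved by more than 30 mm (distance of any of screwdriver, pin1, pin2 from where it was at the start of the episode above 0.03 m).
It also fails if it takes over 45 s, if anything falls off the work surface, if the arm or the gripper's body presses on something with over 40 N, if the wrist force passes 120 N, or if a joint passes its speed limit or range.

## Robot

A 6-joint arm with a two-finger parallel gripper is mounted at the origin on the work surface. World frame = base frame: x ahead of the robot, y to its left, z up, the work surface at z = 0. Lengths are in m, angles in rad, forces in N, time in s.
With the tool pointing down it reaches from about 0.25 to 0.775 m from the base axis. Payload 4 kg.
Tool frame: the origin (TCP) lies at the very end of the fingers, on their centre line; the grasp point (between the pads) lies 19 mm behind it; x points along the fingers, y is the direction in which the jaws open and shut, and the axes are right-handed (so a half turn about x gives the same grasp; the last joint's range is limited). The gripper opens to 94 mm and grips with 3 to 60 N. Pads are 16 mm wide; open, the fingers measure 119 mm over their backs; the gripper's body (75 mm by 177 mm) begins 78 mm behind the grasp point.
Start: joints at [0.999, 0.087, 1.371, -0, 1.684, -0.103], TCP at [0.249, 0.491, 0.172] pointing down, gripper open.
Joint ranges: [-3.1, 3.1], [-0.76, 2.03], [0.27, 2.55], [-1.08, 4.22], [0.17, 2.65], [-2.57, 2.57]. Speed limits (rad/s): [2.79, 2.79, 3.14, 3.14, 3.14, 3.14].

## Interface

Orientations are given as [roll, pitch, yaw] about the fixed x, y, z axes, in that order (R = Rz(yaw) Ry(pitch) Rx(roll)).
In Python, from bench import robot gives the robot as it stands.
- The arm moves only by the tool carry_out, never from a script. Its argument "targets" is a list of rows, each a list of 5 numbers: the closure, from 0 (fully open) to 1 (shut), then the shift along the tool's x, y, z in cm, then the turn about the tool's x in degrees. In form: [[fingers, tx, ty, tz, turn], ...]. A call has 1 to 20 rows; each row shifts and turns the commanded pose from where the row before left it, along the tool's axes as they then stand; what a row does not reach is not made up. A row lasts 1/10 s, in which the tool goes at most 50 mm and 8.59 degrees, less where a joint would pass 70% of its speed; a pose out of reach is approached as far as the arm can. A call is refused whole if a number of a shift passes 5 or a number of a turn 8.59, either way. A call with a gripper value outside its range is refused whole. The fingers move at their own pace and stop on an object; the grip force is fixed at half the most. Time passes only in rows, so rows that do not move let the fingers close. It gives the time, the measured TCP pose, the force and the opening at its end, in the units of the state.
- robot.get_obs(): the state, without advancing time (a new reading comes with each control period).
- robot.snapshot(name): name is "scene" or "top" or "wrist"; returns a dict with "image" (400x640x3 uint8, red, green, blue), "camera_matrix" (3x3 intrinsics, pixels), "pose" (4x4, takes a point from camera to world coordinates). Camera axes: x right, y up, looking along -z (the intrinsics and any distortion apply to the point x, -y, -z); pixel columns grow to the right and rows downward; lengths in m; the calibration is good to about 2 mm. A picture is of the moment at which its call begins. There is no depth.
- robot.close_job(): hands the job in, once; it reports no verdict.
The state is a dict: "time": time; "joint_positions": joint angles; "qvel": joint speeds; "joint_torque": joint torques, N m; "tool_pos": TCP position; "ee_rot": TCP orientation; "wrist_force": force on the tool from outside, world axes, zero at the start; "wrist_torque": the same for the moment, N m; "width": finger opening in m.
Only numpy, scipy, OpenCV 4.12 (cv2) and the standard library are available. Lean on these libraries where they do the work, as an engineer would, in place of code of your own. Each camera call takes 0.05 s, during which the arm holds its last target. There are 200 camera calls.

## Working session

There is one attempt and no reset: what is moved stays moved. The work goes in short steps, Python scripts to look and compute and a tool call to move; the robot and the scene stay as the last step left them, time stands still between calls to the robot, and variables do not carry over. Pictures are saved under pics/ and viewed, about 8 in all and at most 12, crops included, and the job is handed in when it is done.

Besides the shell and the picture viewer there is one more tool, called after ">>>" as name(argument=value, ...) on one line, values as JSON. carry_out: Moves the arm, as the interface text tells. Its arguments: {"type":"object","properties":{"targets":{"type":"array","items":{"type":"array","items":{"type":"number"}}}},"required":["targets"]}

```bash
mkdir -p pics; ls; python3 - <<'E'
from bench import robot
import cv2,numpy as np
for n in ["scene","top"]:
    s=robot.snapshot(n); cv2.imwrite(f"pics/{n}0.png",s["image"][:,:,::-1]); print(n,s["camera_matrix"].round(1).tolist(),s["pose"].round(4).tolist(), [k for k in s])
o=robot.get_obs()
print(o)
E
```

```text
pics
scene [[360.9, 0.0, 315.6], [0.0, 360.9, 199.7], [0.0, 0.0, 1.0]] [[-0.6184, -0.6273, 0.4734, 1.0404], [0.7859, -0.4903, 0.3768, 0.1332], [-0.0043, 0.605, 0.7962, 0.9425], [0.0, 0.0, 0.0, 1.0]] ['image', 'camera_matrix', 'pose']
top [[413.9, 0.0, 324.5], [0.0, 413.9, 191.8], [0.0, 0.0, 1.0]] [[-0.0282, 0.9819, -0.1874, 0.3259], [-0.9996, -0.0294, -0.0037, -0.2574], [-0.0091, 0.1872, 0.9823, 1.2871], [0.0, 0.0, 0.0, 1.0]] ['image', 'camera_matrix', 'pose']
{'time': 0.1, 'joint_positions': array([ 9.98907998e-01,  8.78842960e-02,  1.37207022e+00, -9.91014108e-06,
        1.68361050e+00, -1.03081476e-01]), 'qvel': array([ 0.00114011, -0.0003714 , -0.003712  ,  0.0020681 ,  0.00073543,
        0.00194737]), 'joint_torque': array([ 2.49119832e-03, -3.41254520e+01, -3.03300154e+01,  7.20453076e-02,
        3.04250023e-02, -8.59314378e-05]), 'tool_pos': array([0.24819892, 0.49019144, 0.17063623]), 'ee_rot': array([-1.66888418,  1.56882394, -2.13769214]), 'wrist_force': array([ 0.21795797, -0.30835241, -0.79512474]), 'wrist_torque': array([-0.01123206, -0.02655592,  0.02222156]), 'width': 0.09409071805360404}
```

View pics/scene0.png

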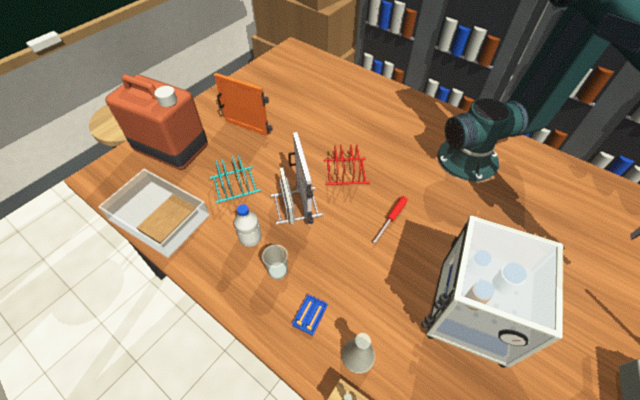

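View pics/top0.png

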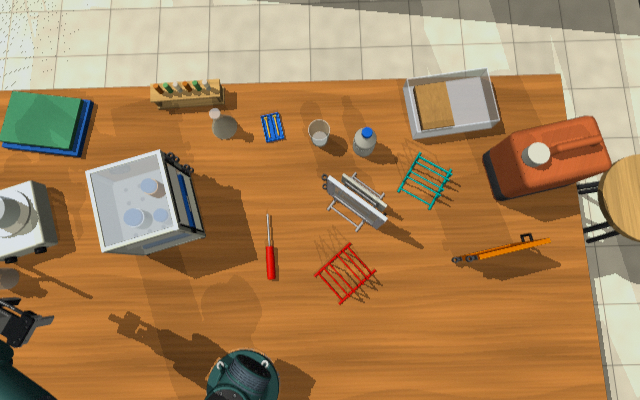

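```bash
python3 - <<'E'
import cv2,numpy as np
t=cv2.imread("pics/top0.png"); s=cv2.imread("pics/scene0.png")
f=lambda im,x,y,w,h,k:cv2.resize(im[y:y+h,x:x+w],None,fx=k,fy=k,interpolation=cv2.INTER_CUBIC)
# each 400x300
a=f(t,80,140,133,100,3); b=f(t,305,160,100,75,4); c=f(s,415,210,160,160,1.875); d=f(s,260,125,80,100,3)
P=np.zeros((600,800,3),np.uint8)
for im,(x,y) in ((a,(0,0)),(b,(400,0)),(c,(0,300)),(d,(400,300))): P[y:y+im.shape[0],x:x+im.shape[1]]=im
cv2.imwrite("pics/crop0.png",P)
E
```

```text
(no output)
```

View pics/crop0.png

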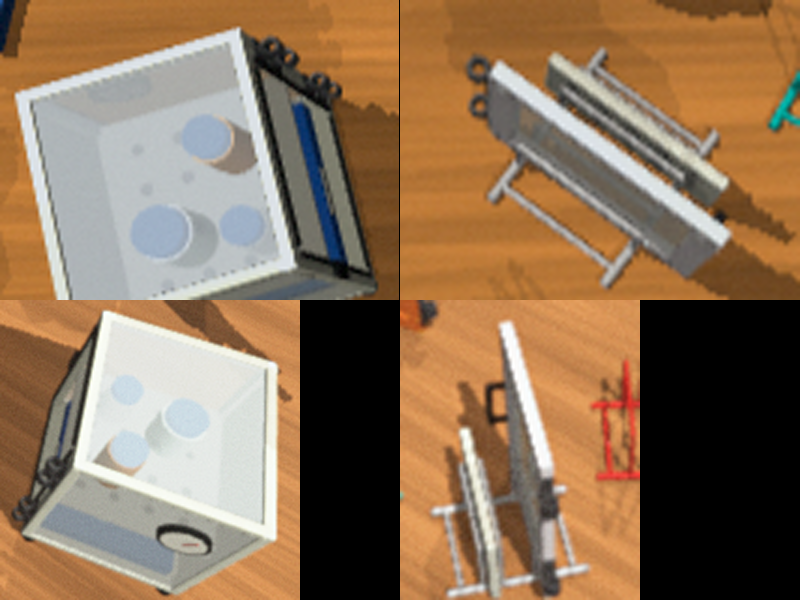

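```bash
cat > h.py <<'E'
import numpy as np,cv2
from scipy.optimize import least_squares
def proj(s,P):
    P=np.atleast_2d(P); T=np.linalg.inv(s["pose"]); c=P@T[:3,:3].T+T[:3,3]
    q=np.c_[c[:,0],-c[:,1],-c[:,2]]@s["camera_matrix"].T
    return q[:,:2]/q[:,2:]
def ray(s,uv,z):
    d=np.linalg.inv(s["camera_matrix"])@[uv[0],uv[1],1]; d=s["pose"][:3,:3]@[d[0],-d[1],-d[2]]; o=s["pose"][:3,3]
    return o+d*(z-o[2])/d[2]
def loc(p,L,z0=0):  # planar pose x,y,yaw
    L=np.atleast_2d(L); c,s=np.cos(p[2]),np.sin(p[2])
    return np.c_[p[0]+c*L[:,0]-s*L[:,1],p[1]+s*L[:,0]+c*L[:,1],L[:,2]+z0]
def fit(obs,p0,z0=0): # obs: list of (snap, Lpts, uv)
    r=lambda p:np.concatenate([(proj(s,loc(p,L,z0))-uv).ravel() for s,L,uv in obs])
    o=least_squares(r,p0); return o.x,o.fun.reshape(-1,2)
E
python3 - <<'E'
from bench import robot
from h import *
T=robot.snapshot("top");S=robot.snapshot("scene")
np.set_printoptions(precision=4,suppress=True)
A=lambda x,y:(80+x/3,140+y/3); B=lambda x,y:(305+(x-400)/4,160+y/4)
C=lambda x,y:(415+x/1.875,210+(y-300)/1.875); D=lambda x,y:(260+(x-400)/3,125+(y-300)/3)
for uv in (A(242,28),A(18,95),A(297,268)): print("cab",ray(T,uv,.248))
Lc=np.array([[.013,-.012,.248],[.213,-.012,.248],[.013,.208,.248]])
uvT=np.array([A(242,28),A(18,95),A(297,268)])
LS=np.array([[.013,-.012,.248],[.213,-.012,.248],[.013,.208,.248],[.213,.208,.248]])
uvS=np.array([C(80,467),C(274,541),C(105,311),C(277,366)])
p=ray(T,A(242,28),.248)
for o in ([(T,Lc,uvT)],[(S,LS,uvS)],[(T,Lc,uvT),(S,LS,uvS)]):
    x,r=fit(o,[p[0],p[1],1.8]);print("cab",x,np.abs(r).max())
print("rings",proj(T,loc(x,[[0,0,.216],[0,0,.09],[0,0,.168]])),proj(S,loc(x,[[0,0,.216],[0,0,.04]])))
# door top corners: x ±.095, y ±.006, z .21
q=[ray(T,u,.218) for u in (B(492,68),B(727,235))];print("door",q)
# top view: hinge end, other end mid of the top face
uT=np.array([B(496,69),B(723,240)]);LD=np.array([[.095,0,.21],[-.095,0,.21]])
uS=np.array([D(546,476),D(507,323)])
for o in ([(T,LD,uT)],[(S,LD,uS)],[(T,LD,uT),(S,LD,uS)]):
    d,r=fit(o,[(q[0][0]+q[1][0])/2,(q[0][1]+q[1][1])/2,1],.008);print("door",d,np.abs(r).max())
print("flask",ray(T,(224,135),0)," goal door centre",loc(x,[[-.108,0,.024],[-.203,0,.024]]))
import json;json.dump([x.tolist(),d.tolist()],open("p.json","w"))
s=robot.snapshot("wrist");cv2.imwrite("pics/w0.png",s["image"][:,:,::-1]);print(s["camera_matrix"],s["pose"])
o=robot.get_obs();from scipy.spatial.transform import Rotation as R
M=R.from_euler("xyz",o["ee_rot"]).as_matrix();print(M)
E
```

```text
cab [0.6502 0.172  0.248 ]
cab [0.5959 0.3635 0.248 ]
cab [0.4389 0.1159 0.248 ]
cab [0.6419 0.1565 1.8376] 0.6570690132202799
cab [0.6446 0.1613 1.8408] 3.1099778798577518
cab [0.6435 0.1598 1.8375] 3.5837871090897124
rings [[169.8137 155.0055]
 [185.6787 166.5823]
 [176.2566 159.7069]] [[444.21   296.8881]
 [424.414  324.5727]]
door [array([ 0.5696, -0.2637,  0.218 ]), array([ 0.454 , -0.4127,  0.218 ])]
door [ 0.5099 -0.3381  0.8828] 0.6288788958157738
door [ 0.5162 -0.3319  0.8748] 1.2727176229296902
door [ 0.5119 -0.336   0.8785] 2.765433420789549
flask [0.7697 0.0696 0.    ]  goal door centre [[ 0.672   0.0556  0.024 ]
 [ 0.697  -0.036   0.024 ]]
[[292.7678   0.     319.3289]
 [  0.     292.7678 202.2365]
 [  0.       0.       1.    ]] [[ 0.4511 -0.8569 -0.2494  0.1741]
 [ 0.8925  0.4327  0.1278  0.5274]
 [-0.0016 -0.2803  0.9599  0.3836]
 [ 0.      0.      0.      1.    ]]
[[-0.0005  0.4519  0.8921]
 [-0.0008  0.8921 -0.4519]
 [-1.     -0.001  -0.0001]]
```

>>> carry_out(targets=[[0,-5,0,0,0],[0,-5,0,0,0],[0,-3,0,0,0],[0,0,-3.43,3.38,0],[0,0,-3.43,3.38,0],[0,0,-3.43,3.38,0],[0,0,-3.43,3.38,0],[0,0,-3.43,3.38,0],[0,0,-3.43,3.38,0],[0,0,-3.43,3.38,0],[0,0,-3.43,3.38,0],[0,0,-3.43,3.38,0],[0,0,-3.43,3.38,0],[0,0,-3.43,3.38,0],[0,0,-3.43,3.38,0],[0,0,-3.43,3.38,0],[0,0,-3.43,3.38,0],[0,0,-3.43,3.38,0],[0,0,-3.43,3.38,0],[0,0,-3.43,3.38,0]])

```text
time: 2.25
tool_pos: [0.4979, -0.2911, 0.3015]
ee_rot: [1.391, 1.57, 0.922]
wrist_force: [1.7, -0.7, 0.2]
width: 0.0939
```

>>> carry_out(targets=[[0,0,-3.43,3.38,0],[0,0,0,0,8.56],[0,0,0,0,8.56],[0,0,0,0,8.56],[0,0,0,0,8.56],[0,0,0,0,8.56],[0,0,0,0,8.56],[0,0,0,0,8.56],[0,0,0,0,8.56],[0,0,0,0,8.56],[0,0,0,0,8.56],[0,0,0,0,8.56],[0,0,0,0,8.56],[0,0,0,0,0],[0,0,0,0,0],[0,0,0,0,0]])

```text
time: 3.85
tool_pos: [0.5123, -0.335, 0.3015]
ee_rot: [-1.973, 1.571, 2.05]
wrist_force: [-0.4, -0.2, 0.6]
width: 0.0944
```

```bash
python3 - <<'E'
from bench import robot
from h import *
s=robot.snapshot("wrist");cv2.imwrite("pics/w1.png",s["image"][:,:,::-1]);print(s["pose"].round(4).tolist())
import json;c,d=json.load(open("p.json"))
print(proj(s,loc(d,[[.095,0,.21],[-.095,0,.21],[.108,0,.177]],.008)).round(1))
o=robot.get_obs();print(o["time"],o["tool_pos"],o["ee_rot"],o["joint_positions"])
E
```

```text
[[0.7725, 0.609, 0.1797, 0.5636], [-0.635, 0.7415, 0.2169, -0.2719], [-0.0011, -0.2817, 0.9595, 0.5142], [0.0, 0.0, 0.0, 1.0]]
[[321.  102.5]
 [320.  278.3]
 [320.9  90.9]]
3.9 [ 0.51231452 -0.334986    0.30158425] [-2.068798    1.57061682  1.95446492] [-6.71744201e-01  2.45649582e-01  9.33111414e-01  9.57400356e-05
  1.96298784e+00  1.74184463e-02]
```

View pics/w1.png

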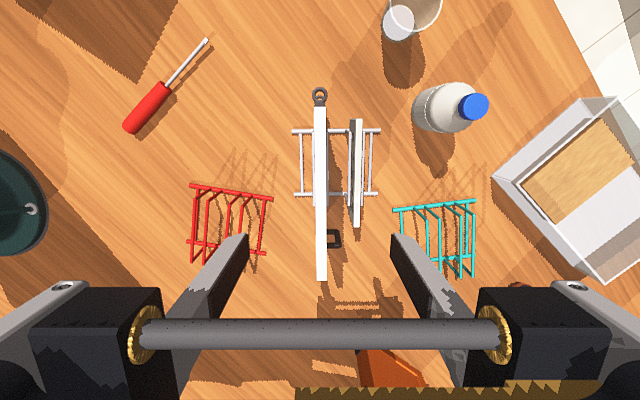

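```bash
python3 - <<'E'
from bench import robot
from h import *
s=robot.snapshot("wrist");im=s["image"].astype(int)
m=(im.min(2)>215);m[:, :306]=0;m[:,336:]=0;m[:95]=0;m[292:]=0
v,u=np.nonzero(m);print("rows",np.unique(v)[[0,-1]])
c=[]
for r in range(112,278,6):
    w=np.nonzero(m[r])[0]; c.append((r,w.min(),w.max()+1) if len(w) else (r,0,0))
c=np.array(c);print(c[::4].tolist())
mid=(c[:,1]+c[:,2])/2; k=np.polyfit(c[:,0],mid,1);print(k)
r0,r1=v.min(),v.max()+1
uv=np.array([[np.polyval(k,r0),r0],[np.polyval(k,r1),r1]])
L=np.array([[.095,0,.21],[-.095,0,.21]])
d,r=fit([(s,L,uv)],[.51,-.336,.88],.008);print(d,r)
for z in (.218,): print(np.linalg.norm(ray(s,uv[0],z)-ray(s,uv[1],z)))
o=robot.get_obs();from scipy.spatial.transform import Rotation as R
M=R.from_euler("xyz",o["ee_rot"]).as_matrix();dp=np.r_[d[:2],.189]-o["tool_pos"]
print("shift tool cm",100*dp@M,"yaw tool y",np.degrees(np.arctan2(M[1,1],M[0,1])),"door",np.degrees(d[2])-90)
import json;p=json.load(open("p.json"));p[1]=d.tolist();json.dump(p,open("p.json","w"))
E
```

```text
rows [107 280]
[[112, 314, 326], [136, 312, 326], [160, 313, 326], [184, 313, 326], [208, 316, 326], [232, 316, 326], [256, 316, 327]]
[1.56449553e-02 3.17301952e+02]
[ 0.5094826  -0.33907767  0.89848575] [[-0.00292422 -0.17239441]
 [ 0.00333453  0.24410811]]
0.18952581910605584
shift tool cm [11.2613683   0.04131782  0.49593863] yaw tool y -39.507505389790886 door -38.5205583489487
```

>>> carry_out(targets=[[0,2,0.1,0.5,-0.5],[0,3,0,0,0],[0,2.5,0,0,0],[0,2,0,0,0],[0,1.2,0,0,0],[0,0.5,0,0,0],[0,0,0,0,0],[0,0,0,0,0],[0.5,0,0,0,0],[0.8,0,0,0,0],[1,0,0,0,0],[1,0,0,0,0],[1,0,0,0,0],[1,0,0,0,0],[1,0,0,0,0],[1,0,0,0,0],[1,0,0,0,0],[1,0,0,0,0]])

```text
time: 5.75
tool_pos: [0.5099, -0.3395, 0.1896]
ee_rot: [-2.723, 1.571, 1.307]
wrist_force: [0.6, -0.1, -0.2]
width: 0.0174
```

>>> carry_out(targets=[[1,0,0,0,0],[1,0,0,0,0],[1,0,0,0,0],[1,0,0,0,0]])

```text
time: 6.15
tool_pos: [0.5099, -0.3395, 0.1896]
ee_rot: [-2.352, 1.571, 1.678]
wrist_force: [-0.3, 0.5, 0.0]
width: 0.0004
```

```bash
python3 - <<'E'
from bench import robot
from h import *
w=robot.snapshot("wrist")["image"];t=robot.snapshot("top")["image"][130:260,280:440];s=robot.snapshot("scene")["image"][60:240,220:400]
P=np.zeros((600,800,3),np.uint8)
P[:250,:400]=cv2.resize(w,(400,250));P[:325,400:800]=cv2.resize(t,(400,325));P[260:600,:340]=cv2.resize(s,(340,340))
cv2.imwrite("pics/g1.png",P[:,:,::-1])
E
```

```text
(no output)
```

View pics/g1.png

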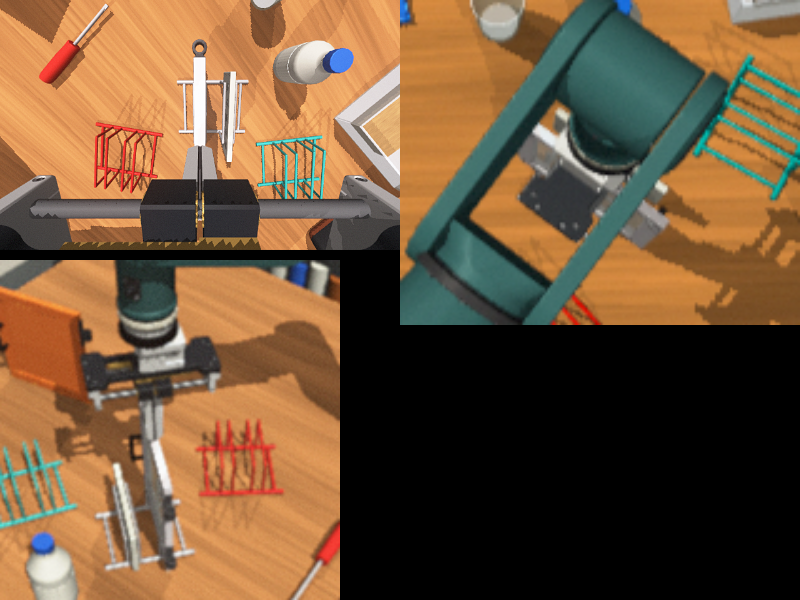

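```bash
python3 - <<'E'
from bench import robot
from h import *
import json
s=robot.snapshot("wrist");o=robot.get_obs();d=json.load(open("p.json"))[1]
t=o["tool_pos"];print(t,o["joint_positions"])
print("TCP",proj(s,[t,t+[0,0,.019],t+[0,0,.05]]).round(1))
print("door",proj(s,loc(d,[[.095,0,.21],[0,0,.21],[-.095,0,.21]],.008)).round(1))
c=s["image"][80:320,220:420];P=cv2.resize(c,(600,720),interpolation=cv2.INTER_CUBIC)[:600]
S=robot.snapshot("scene");print("sTCP",proj(S,[t,t+[0,0,.019]]),"sdoor",proj(S,loc(d,[[.095,0,.21],[0,0,.21],[-.095,0,.21]],.008)))
Q=cv2.resize(S["image"][95:230,275:325],(200,540),interpolation=cv2.INTER_CUBIC)
out=np.zeros((600,800,3),np.uint8);out[:,:600]=P;out[:540,600:]=Q
cv2.imwrite("pics/g2.png",out[:,:,::-1])
E
```

```text
[ 0.50988125 -0.33947548  0.18964289] [-6.79993830e-01  2.25455702e-01  1.17822111e+00  1.03232241e-04
  1.73799851e+00  2.10921209e-03]
TCP [[320.2 225.6]
 [320.2 235.2]
 [320.3 254.9]]
door [[318.   92. ]
 [319.4 240.5]
 [320.5 353.8]]
sTCP [[301.52717324 161.43262753]
 [301.28761682 156.76750773]] sdoor [[308.81738107 179.67548157]
 [301.36814719 154.40048228]
 [294.70464089 131.79143015]]
```

View pics/g2.png

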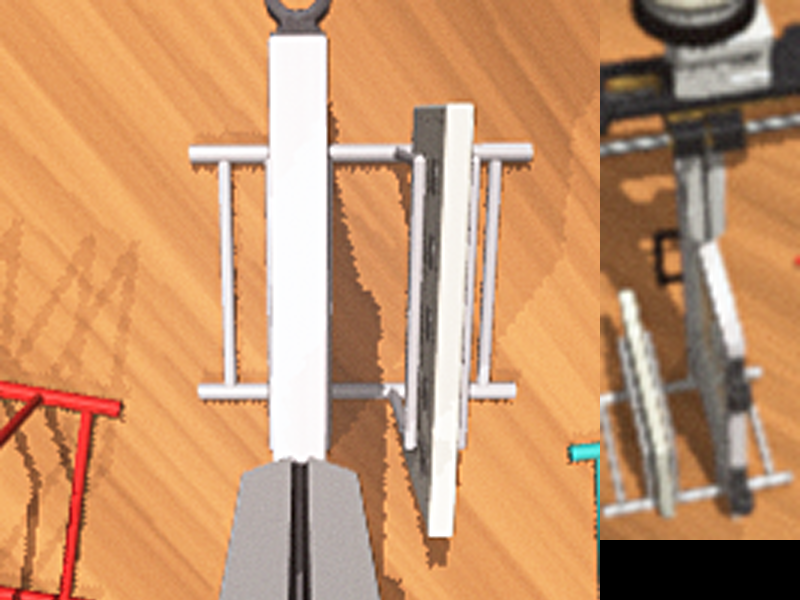

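The view shows the shut fingertips (wrist row ~233, about 40 px wide) closer to the camera than the reported TCP. That puts the tips roughly 40 mm higher than reported, above the door's top bar. I'll open, go 42 mm lower, which clears the gripper body either way, and close again.

>>> carry_out(targets=[[0,-0.5,0,0,0],[0,-1,0,0,0],[0,0,0,0,0],[0,0,0,0,0],[0,0,0,0,0],[0,0,0,0,0],[0,0,0,0,0],[0,0,0,0,0],[0,0,0,0,0],[0,0,0,0,0],[0,1.5,0,0,0],[0,1.5,0,0,0],[0,1.5,0,0,0],[0,0.7,0,0,0],[0,0.5,0,0,0],[0,0,0,0,0],[0,0,0,0,0]])

```text
time: 8.1
tool_pos: [0.5101, -0.3397, 0.1481]
ee_rot: [1.72, 1.57, -0.533]
wrist_force: [-0.8, -0.5, -0.2]
width: 0.0935
```

>>> carry_out(targets=[[1,0,0,0,0],[1,0,0,0,0],[1,0,0,0,0],[1,0,0,0,0],[1,0,0,0,0],[1,0,0,0,0],[1,0,0,0,0],[1,0,0,0,0],[1,0,0,0,0],[1,0,0,0,0],[1,0,0,0,0],[1,0,0,0,0],[1,0,0,0,0],[1,0,0,0,0],[1,0,0,0,0]])

```text
time: 9.6
tool_pos: [0.5099, -0.3395, 0.1476]
ee_rot: [-2.756, 1.571, 1.274]
wrist_force: [0.5, -0.7, -0.9]
width: 0.0117
```

```bash
python3 - <<'E'
from bench import robot
from h import *
s=robot.snapshot("wrist");S=robot.snapshot("scene");o=robot.get_obs();print(o["tool_pos"],o["width"],o["wrist_force"],o["wrist_torque"])
P=np.zeros((600,800,3),np.uint8);P[:600,:600]=cv2.resize(s["image"][80:280,220:420],(600,600),interpolation=cv2.INTER_CUBIC)
P[:540,600:]=cv2.resize(S["image"][95:230,275:325],(200,540),interpolation=cv2.INTER_CUBIC)
cv2.imwrite("pics/g3.png",P[:,:,::-1])
E
```

```text
[ 0.50993459 -0.3394812   0.14765884] 0.011815841840681846 [ 0.51891829 -0.06892427 -0.42537018] [-0.05790865  0.12942542  0.09685626]
```

View pics/g3.png

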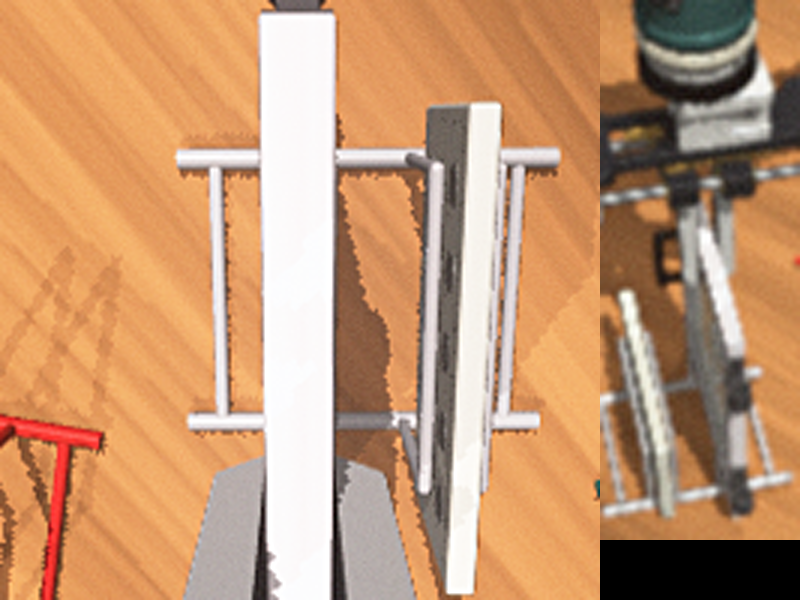

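Gripped: the opening is 11.8 mm, which matches the 12 mm door, with the fingers on either side of the top bar. Next I lift, carry clear and turn.

>>> carry_out(targets=[[1,-0.5,0,0,0],[1,-1.5,0,0,0],[1,-2,0,0,0],[1,-2,0,0,0],[1,-2,0,0,0],[1,-1.5,0,0,0],[1,-0.5,0,0,0],[1,0,0,0,0],[1,0,-1.1,-1.3,0],[1,0,-2.2,-2.5,0],[1,0,-2.2,-2.5,0],[1,0,-2.2,-2.5,0],[1,0,-2.2,-2.5,0],[1,0,-2.2,-2.5,0],[1,0,-2.2,-2.5,0],[1,0,-1.1,-1.3,0],[1,0,0,0,0],[1,0,0,0,0]])

```text
time: 11.5
tool_pos: [0.5006, -0.1052, 0.2468]
ee_rot: [-0.82, 1.569, -3.072]
wrist_force: [-0.3, -0.5, -4.4]
width: 0.0118
```

>>> carry_out(targets=[[1,0,0,0,-2],[1,0,0,0,-5],[1,0,0,0,-7],[1,0,0,0,-7],[1,0,0,0,-7],[1,0,0,0,-7],[1,0,0,0,-7],[1,0,0,0,-6],[1,0,0,0,-4],[1,0,0,0,-2],[1,0,0,0,0],[1,0,0,0,0],[1,0,0,0,0]])

```text
time: 12.8
tool_pos: [0.5012, -0.1062, 0.2474]
ee_rot: [-2.088, 1.57, 2.883]
wrist_force: [-0.2, 1.0, -5.1]
width: 0.012
```

```bash
cat >> h.py <<'E'
from scipy.spatial.transform import Rotation as R
def state(robot):
    o=robot.get_obs();M=R.from_euler("xyz",o["ee_rot"]).as_matrix()
    return o,M,np.degrees(np.arctan2(M[1,1],M[0,1]))
E
python3 - <<'E'
from bench import robot
from h import *
o,M,y=state(robot);print(o["time"],o["tool_pos"],y,o["width"],o["wrist_force"],o["wrist_torque"])
T=robot.snapshot("top");S=robot.snapshot("scene");W=robot.snapshot("wrist")
t=o["tool_pos"];p=[t[0],t[1],np.radians(y+90)]
print("beaker",ray(T,(319,140),0))
P=np.zeros((600,800,3),np.uint8)
P[:300,:400]=cv2.resize(T["image"][120:270,80:280],(400,300));P[:300,400:800]=cv2.resize(S["image"][180:330,240:440],(400,300))
P[300:550,:400]=cv2.resize(W["image"],(400,250))
P[300:,400:]=cv2.resize(W["image"][:200,200:440],(400,300))
cv2.imwrite("pics/c1.png",P[:,:,::-1])
E
```

```text
12.8 [ 0.50118788 -0.1062429   0.2473845 ] 14.844650478337227 0.012036134277840149 [-0.22683866  1.01585218 -5.1353699 ] [-0.06578372  0.04142703 -0.02235595]
beaker [ 0.74312176 -0.2394354   0.        ]
```

View pics/c1.png

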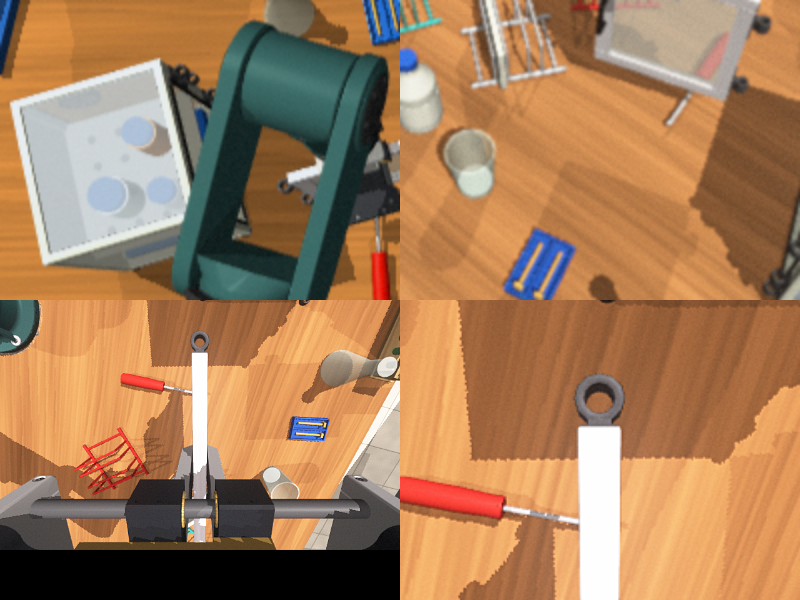

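Held: opening 12.0 mm, about 4.5 N of weight, door upright with its upper ring at wrist pixel ~(320,67). Next I go to about 40 mm in front of the hinge and lower to working height.

>>> carry_out(targets=[[1,0,1.7,-0.6,0],[1,0,3.4,-1.2,-0.4],[1,0,3.5,-1.2,0],[1,0,3.5,-1.2,0],[1,0,3.5,-1.2,0],[1,0,3.4,-1.2,0],[1,0,1.7,-0.6,0],[1,0,0,0,0],[1,1,0,0,0],[1,1.5,0,0,0],[1,1.5,0,0,0],[1,1.5,0,0,0],[1,1.5,0,0,0],[1,1,0,0,0],[1,0.4,0,0,0],[1,0,0,0,0],[1,0,0,0,0]])

```text
time: 14.65
tool_pos: [0.6825, 0.018, 0.1646]
ee_rot: [1.302, 1.569, -0.002]
wrist_force: [0.6, -0.1, -4.4]
width: 0.0118
```

```bash
python3 - <<'E'
from bench import robot
from h import *
o,M,y=state(robot);print(o["time"],o["tool_pos"],y,o["width"],o["wrist_force"],o["wrist_torque"])
W=robot.snapshot("wrist");S=robot.snapshot("scene");print(W["pose"].round(4).tolist())
np.savez("w2.npz",**W)
P=np.zeros((600,800,3),np.uint8)
P[:600,:480]=cv2.resize(W["image"][:200,240:400],(480,600),interpolation=cv2.INTER_CUBIC)
P[:480,480:]=cv2.resize(S["image"][250:370,370:450],(320,480),interpolation=cv2.INTER_CUBIC)
cv2.imwrite("pics/c2.png",P[:,:,::-1])
E
```

```text
14.65 [0.682537   0.01795381 0.16460067] 15.313280104249188 0.011811181359894724 [ 0.62180178 -0.07467439 -4.43311095] [-0.11902261  0.01633853  0.01169831]
[[0.9643, -0.254, -0.0751, 0.6595], [0.2649, 0.9254, 0.2711, 0.0969], [0.0006, -0.2813, 0.9596, 0.3772], [0.0, 0.0, 0.0, 1.0]]
```

View pics/c2.png

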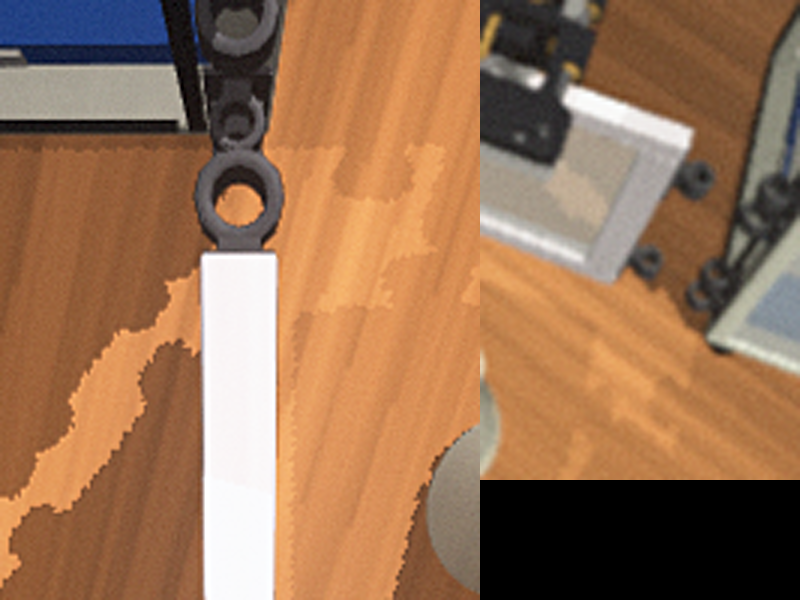

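```bash
python3 - <<'E'
from bench import robot
from h import *
import json
np.set_printoptions(precision=4,suppress=True)
W=dict(np.load("w2.npz"));c=json.load(open("p.json"))[0]
for z in (.218,.204,.180,.166,.092,.078,.054,.040): print(z,((proj(W,loc(c,[[0,0,z]]))-[240,0])*3).round(0))
for uv,z in (((319,18/3),.180),((319,122/3),.054),((319,122/3),.092)): print("cab axis",z,ray(W,uv,z))
print("door ring",ray(W,(319.7,66.7),.201),"low?")
E
```

```text
0.218 [[245. -92.]]
0.204 [[245. -52.]]
0.18 [[244.   2.]]
0.166 [[243.  27.]]
0.092 [[242. 117.]]
0.078 [[241. 128.]]
0.054 [[241. 146.]]
0.04 [[241. 155.]]
cab axis 0.18 [0.643  0.1568 0.18  ]
cab axis 0.054 [0.6403 0.1663 0.054 ]
cab axis 0.092 [0.6426 0.1581 0.092 ]
door ring [0.6528 0.1224 0.201 ] low?
```

```bash
python3 - <<'E'
from bench import robot
from h import *
np.set_printoptions(precision=1,suppress=True)
S=robot.snapshot("scene")
p=[.6528,.1224,np.radians(105.3)];c=[.6428,.1573,np.radians(105.3)]
g=lambda uv:(np.array(uv)-[370,250])*4
print("door knuckle mids",g(proj(S,loc(p,[[0,0,.192],[0,0,.066],[0,0,.201],[0,0,.075]]))).tolist())
print("corners hinge edge top/low",g(proj(S,loc(p,[[-.013,0,.234],[-.013,0,.024]]))).tolist())
print("cab rings centre",g(proj(S,loc(c,[[0,0,.211],[0,0,.173],[0,0,.085],[0,0,.047]]))).tolist())
print("px/mm z",(g(proj(S,loc(p,[[0,0,.192]])))-g(proj(S,loc(p,[[0,0,.182]])))))
im=S["image"][255:345,400:460];cv2.imwrite("pics/c3.png",cv2.resize(im,(400,600),interpolation=cv2.INTER_CUBIC)[:,:,::-1])
f=lambda P:((proj(S,P)-[400,255])*[400/60,600/90]).tolist()
print("in crop c3: door",f(loc(p,[[0,0,.201],[0,0,.183],[0,0,.075],[0,0,.057]])),"cab",f(loc(c,[[0,0,.218],[0,0,.18],[0,0,.092],[0,0,.054]])))
E
```

```text
door knuckle mids [[213.559073141995, 176.98739052117253], [165.60210172970346, 258.44875216541027], [217.45788423720614, 170.3647358526971], [168.6642528844593, 253.24727685784]]
corners hinge edge top/low [[207.6326882618764, 135.93356461168128], [131.94719342003668, 273.7667056579337]]
cab rings centre [[290.4527447962248, 187.43634896560275], [271.3413613403202, 214.50934291952308], [232.2351092528868, 269.90686705828284], [217.24730136096446, 291.138445262799]]
px/mm z [[ 4.2 -7.2]]
in crop c3: door [[162.42980706201024, 250.6078930878285], [149.55131835508763, 272.4837371015519], [81.10708814076551, 388.7454614297334], [70.98186400096287, 405.9445155211688]] cab [[290.23353149603815, 270.354753048808], [257.9189290373605, 316.13129450147994], [191.85257463560637, 409.7202289395906], [166.55224407264882, 445.56042323758675]]
```

View pics/c3.png

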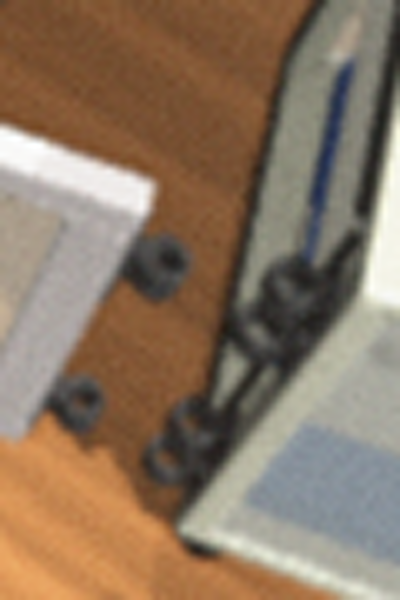

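The wrist view shows the door ring at (319.7, 66.7). The cabinet's fixed rings are at (319, 6) (z 180 mm) and (319, 41) (z 92 mm). That leaves about 36 mm straight in with almost no sideways error, so I go in 30 mm and look again.

>>> carry_out(targets=[[1,0.1,0,0,0],[1,0,-0.03,-0.3,0],[1,0,0,-0.4,0],[1,0,0,-0.4,0],[1,0,0,-0.4,0],[1,0,0,-0.4,0],[1,0,0,-0.4,0],[1,0,0,-0.4,0],[1,0,0,-0.2,0],[1,0,0,-0.1,0],[1,0,0,0,0],[1,0,0,0,0]])

```text
time: 16.0
tool_pos: [0.674, 0.0467, 0.1627]
ee_rot: [0.266, 1.571, -1.037]
wrist_force: [0.4, 0.8, -4.3]
width: 0.012
```

```bash
python3 - <<'E'
from bench import robot
from h import *
o,M,y=state(robot);print(o["time"],o["tool_pos"],y,o["width"],o["wrist_force"],o["wrist_torque"])
W=robot.snapshot("wrist");S=robot.snapshot("scene")
np.savez("w3.npz",**W)
P=np.zeros((600,800,3),np.uint8)
P[:600,:500]=cv2.resize(W["image"][:120,270:370],(500,600),interpolation=cv2.INTER_CUBIC)
P[:600,500:]=cv2.resize(S["image"][270:350,410:450],(300,600),interpolation=cv2.INTER_CUBIC)
cv2.imwrite("pics/c4.png",P[:,:,::-1])
c=[.6428,.1573,np.radians(105.3)]
d=[*(o["tool_pos"][:2]+.1085*np.array([np.cos(np.radians(y+90)),np.sin(np.radians(y+90))])),0]
print("door axis",d)
f=lambda p,z:((proj(W,loc(p,[[0,0,z]]))-[270,0])*5).round(0)[0]
for z in (.218,.180,.092,.054): print("cab",z,f(c,z))
for z in (.201,.075): print("door",z,f(d,z))
E
```

```text
16.0 [0.6739738  0.0467044  0.16267872] 15.309018564029275 0.01203352218925086 [ 0.35706701  0.77877464 -4.26019749] [-0.04744361  0.03701405 -0.01981202]
door axis [np.float64(0.6453270971037463), np.float64(0.15135437708988803), 0]
cab 0.218 [250. 231.]
cab 0.18 [250. 303.]
cab 0.092 [249. 393.]
cab 0.054 [249. 416.]
door 0.201 [258. 332.]
door 0.075 [254. 440.]
```

View pics/c4.png

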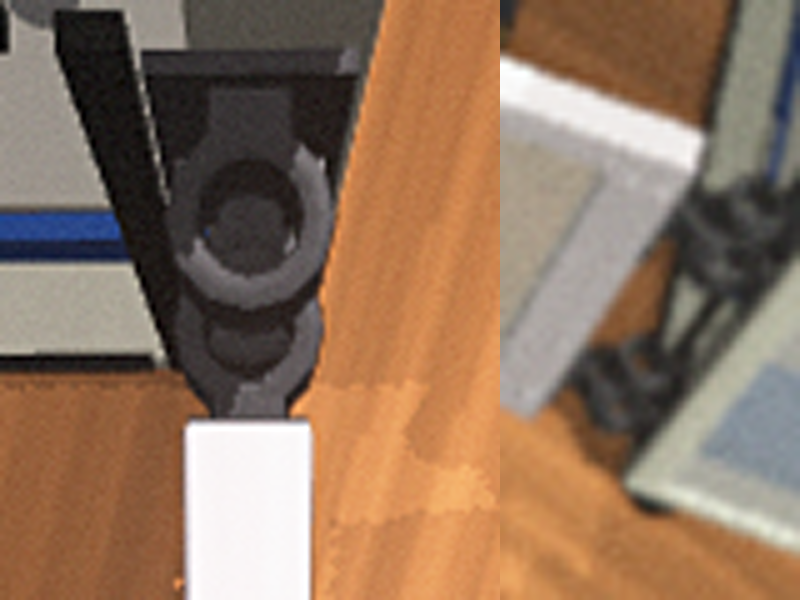

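>>> carry_out(targets=[[1,0,0,-0.2,0],[1,0,0,-0.2,0],[1,0,0,-0.15,0],[1,0,0.02,-0.1,0],[1,0,0,0,0],[1,0,0,0,0],[1,0,0,0,0]])

```text
time: 16.8
tool_pos: [0.6724, 0.0531, 0.1627]
ee_rot: [1.236, 1.571, -0.068]
wrist_force: [-0.1, -0.1, -5.1]
width: 0.0118
```

```bash
python3 - <<'E'
from bench import robot
from h import *
np.set_printoptions(precision=4,suppress=True)
Z=[];F=[]
for i in range(10):
    W=robot.snapshot("wrist");o,M,y=state(robot);Z.append(np.r_[o["tool_pos"],y]);F.append(o["wrist_force"])
print(np.mean(Z,0),np.std(Z,0),np.mean(F,0),o["time"],o["width"],o["wrist_torque"],np.abs(o["qvel"]).max())
S=robot.snapshot("scene")
P=np.zeros((600,800,3),np.uint8)
P[:600,:500]=cv2.resize(W["image"][:120,270:370],(500,600),interpolation=cv2.INTER_CUBIC)
P[:600,500:]=cv2.resize(S["image"][270:350,410:450],(300,600),interpolation=cv2.INTER_CUBIC)
cv2.imwrite("pics/c5.png",P[:,:,::-1])
c=[.6428,.1573,np.radians(105.3)]
f=lambda p,z:((proj(W,loc(p,[[0,0,z]]))-[270,0])*5).round(0)[0]
for z in (.218,.201): print("cab",z,f(c,z))
r=ray(W,(319.8,66.7),.201);print("door",r, "v .218 on the door axis",f([r[0],r[1],0],.218))
g=lambda p,z:((proj(S,loc(p,[[0,0,z]]))-[410,270])*7.5+[500,0]).round(0)[0]
print("scene",[ (z,g(c,z).tolist()) for z in (.218,.204,.201,.183,.18,.166,.092,.078,.054,.04)])
E
```

```text
[ 0.6724  0.0532  0.1627 15.3158] [0.    0.    0.    0.003] [-0.0927 -0.1202 -4.6623] 17.3 0.011815370242228767 [-0.0451 -0.0113  0.019 ] 0.0011999734992186278
cab 0.218 [248. 306.]
cab 0.201 [248. 334.]
door [0.6429 0.1574 0.201 ] v .218 on the door axis [249. 305.]
scene [(0.218, [752.0, 192.0]), (0.204, [738.0, 211.0]), (0.201, [735.0, 215.0]), (0.183, [718.0, 239.0]), (0.18, [715.0, 243.0]), (0.166, [702.0, 261.0]), (0.092, [641.0, 348.0]), (0.078, [630.0, 364.0]), (0.054, [612.0, 389.0]), (0.04, [602.0, 403.0])]
```

View pics/c5.png

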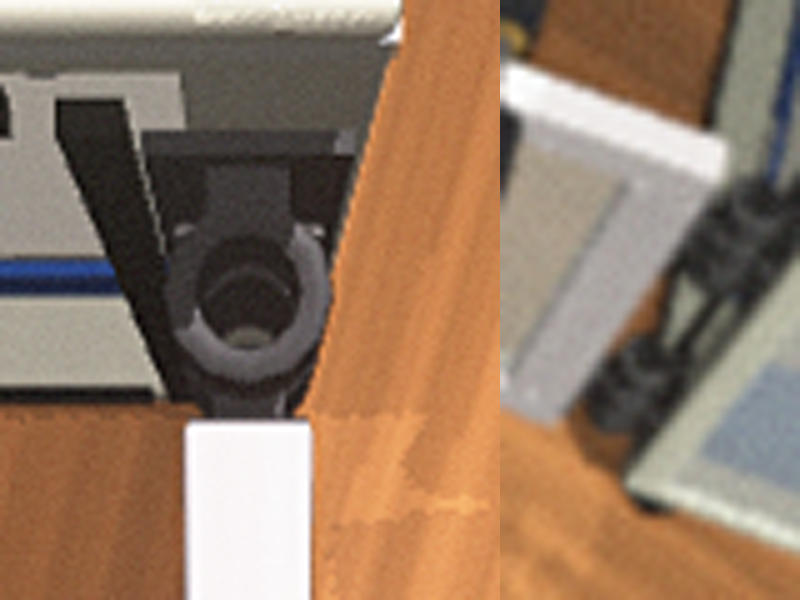

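The rings line up: cabinet ring x ≈ 248 against the expected 249, about 0.5 mm short in depth. The wrist shows only the door's weight. To centre the height I'll feel the free play gently, a small step up and then down.

>>> carry_out(targets=[[1,-0.05,0,-0.04,0],[1,0,0,0,0],[1,-0.05,0,0,0],[1,-0.05,0,0,0],[1,0,0,0,0],[1,0,0,0,0],[1,0,0,0,0]])

```text
time: 18.05
tool_pos: [0.6723, 0.0536, 0.1642]
ee_rot: [2.355, 1.571, 1.052]
wrist_force: [-0.9, -0.3, -4.1]
width: 0.0119
```

>>> carry_out(targets=[[1,-0.05,0,0,0],[1,0,0,0,0],[1,0,0,0,0],[1,0,0,0,0]])

```text
time: 18.45
tool_pos: [0.6723, 0.0536, 0.1647]
ee_rot: [2.213, 1.571, 0.91]
wrist_force: [0.2, 0.0, -4.6]
width: 0.0119
```

>>> carry_out(targets=[[1,-0.05,0,0,0],[1,0,0,0,0],[1,0,0,0,0],[1,0,0,0,0]])

```text
time: 18.85
tool_pos: [0.6723, 0.0536, 0.1652]
ee_rot: [-3.038, 1.571, 1.942]
wrist_force: [-0.2, 0.1, -4.4]
width: 0.0122
```

>>> carry_out(targets=[[1,0.1,0,0,0],[1,0.1,0,0,0],[1,0.05,0,0,0],[1,0.05,0,0,0],[1,0,0,0,0],[1,0,0,0,0],[1,0,0,0,0]])

```text
time: 19.55
tool_pos: [0.6723, 0.0536, 0.1622]
ee_rot: [2.058, 1.571, 0.755]
wrist_force: [-0.1, -0.4, -4.4]
width: 0.012
```

>>> carry_out(targets=[[1,0.05,0,0,0],[1,0,0,0,0],[1,0,0,0,0],[1,0,0,0,0]])

```text
time: 19.95
tool_pos: [0.6723, 0.0536, 0.1617]
ee_rot: [2.025, 1.571, 0.721]
wrist_force: [0.1, -0.8, -4.3]
width: 0.0121
```

Free play from 0.1617 to 0.1652 with no contact puts mid-gap at 0.1635 ± 1.3 mm, which agrees with the 0.1636 worked out from the rack height. I return there and hold.

>>> carry_out(targets=[[1,-0.1,0,0,0],[1,-0.1,0,0,0],[1,0,0,0,0],[1,0,0,0,0],[1,0,0,0,0],[1,0,0,0,0],[1,0,0,0,0],[1,0,0,0,0],[1,0,0,0,0]])

```text
time: 20.85
tool_pos: [0.6723, 0.0536, 0.1637]
ee_rot: [2.632, 1.571, 1.329]
wrist_force: [0.4, -0.3, -4.1]
width: 0.0118
```

```bash
python3 - <<'E'
from bench import robot
from h import *
W=robot.snapshot("wrist");o,M,y=state(robot)
r=ray(W,(319.8,66.7),.201);print("door axis",r[:2]-[.6428,.1573],o["tool_pos"],y,o["width"],o["wrist_force"],np.abs(o["qvel"]).max(),o["time"])
print(robot.close_job())
E
```

```text
door axis [-9.16736562e-05  6.34889332e-04] [0.67229733 0.05360816 0.16370003] 15.317964528507764 0.01177180412226365 [ 0.19346967  0.08654002 -5.59018708] 0.001332746948499394 20.9
the job is handed in; nothing more can be done
None
```

I lifted the door out of the rack, turned it square to the cabinet front and slid its knuckles into the hinge gaps. I handed the job in while still holding it, at 20.9 s. No verdict was reported.

**Last checks**
- **Alignment:** the pin holes are in line to about 0.6 mm by the wrist camera for the upper hinge. The lower knuckle was not measured at the end. It follows from the door hanging upright.
- **Squareness:** the door is square to well within 1°.
- **Height:** stepping the door up and down gave 3.5 mm of travel with no contact. That puts it within about 1.3 mm of mid-gap and agrees with the height worked out from the rack.
- **Hold:** the grip is 12 mm wide on the bar and the arm is at rest. The wrist load was 4–5 N through the steps and 5.6 N in the last noisy reading. That is about the door's weight, with no sign of it bearing on the cabinet.

**What failed or disagreed**
- **First grasp:** it closed on nothing, because the fingertips sat about 40 mm higher than the reported tool position. I opened, went 42 mm lower and gripped properly.
- **Camera estimates:** the scene-camera height estimate was up to 3 mm higher than the rack-based one. The ring position read by eye suggested up to 0.7 mm more depth, so I took 0.4 mm of it.
- **Other objects:** I did not check afterwards that the tray cover, glassware, bottle, screwdriver and pins had stayed put. The door was carried clear of them.

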